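# Unclamp a power-supply module and hold it up level for inspection

### The job

Free the power-supply module in the test fixture: press the fixture's sprung knob down and, keeping it pressed, turn it clockwise to its stop so that the clamp finger swings off the module. Then take the module by its upright fin, lift it straight up until it is at least 10 cm above its rails and hold it there level and still, so that a colleague can look at its underside; finish while still holding it up. Leave the clamp open and do not push the other things on the bench about.

Things in the scene. Friction and masses are not known exactly. Their poses are not given: they have to be found in the camera images.
- fixture: Test fixture, fixed to the bench: aluminium plate 140 (x) x 260 (y) x 18 mm, y from -125 to 135 mm in its frame. Origin on the bench surface, z up; yaw up to 0.45 rad. Two wooden rails at y = -87 and 17 mm, tops 40 mm above the bench (corner stops to 48 mm), carry the module, centred at y = -35 mm with some 4 mm of play. Round grey clamp housing, 58 mm diameter, at x = 0, y = 90 mm.
- knob_grip (a point): On the knob's upright axis, inside its black bar grip, 87 mm above the bench with the knob up. Bar 14 mm thick, 46 mm long, 28 mm tall, its top 12 mm above this point. The point's y axis runs along the bar, its x axis across it; locked, they are parallel to the fixture's axes (bar in line with the clamp finger). Pinch the bar across its thickness from above.
- knob_flange (a point): On the knob's axis, at the top of the round black flange under the bar: 71 mm above the bench with the knob up. Flange 54 mm diameter, 8 mm thick; one piece with the bar, it turns and sinks with it. Pushing on bar or flange presses the knob.
- knob (a joint): How far the knob is pressed down, m: 0 up, 0.006 fully down. Its spring takes about 3 N to start and 8.5 N fully down, and lifts it again when let go. A bayonet inside blocks turning (it gives only to brute force, which counts as damage) unless the knob is down by more than 4 mm; keep it pressed at least over the first 0.55 rad of the turn.
- clamp (a joint): Turn of knob and clamp finger together, rad: 0 locked (the start), growing clockwise seen from above, 1.4 at the open stop. Stays where it is left (0.06 N m friction). The finger covers the module's edge until about 0.8 rad; fully open it points to the fixture's -x side.
- finger_tip (a point): End of the steel clamp finger (14 mm wide, 6 mm thick), 62 mm from the knob's axis, its middle 52 mm above the bench. Locked, it reaches 12 mm over the +y edge of the module's green board, 3 mm above it.
- module: Power-supply module, 0.29 to 0.59 kg, loose on the rails under the clamp finger: green board 66 (x) x 150 (y) x 6 mm. Origin at the centre of its underside (40 mm above the bench at the start), z up, axes within 0.02 rad of the fixture's. Fin on its centre line (see fin_top). Dark transformer 50 x 22 mm, top 42 mm above the underside, at y = -56 mm; parts beside the fin reach 19 mm at most.
- fin_top (a point): Middle of the top edge of the module's upright plain aluminium fin, 62 mm above the module's underside. The fin is 10 mm thick (module x), 80 mm long (module y, from -35 to 45 mm) and stands on the board.
- fin_grip (a point): Inside the fin, mid-thickness, 46 mm above the module's underside (16 mm below the fin's top), at module y = -12 mm, straight above the centre of mass. Axes as the module's: the fin runs along y; pinch it across x from above.
- screwdriver: Grey-handled screwdriver, 180 mm long, lying in front of the fixture (robot's side); bystander. Origin at the middle of its length, axis along its x, lying.
- heatsink: Small loose finned aluminium heat sink, 50 x 40 x 26 mm, behind the fixture; bystander. Origin at the centre of its underside.
- jar: Small clear jar with a steel lid, 44 mm diameter, 50 mm tall, behind the fixture; bystander. Origin at the centre of its underside.
- reel: Black empty reel, 116 mm diameter, 40 mm tall, lying flat; bystander. Origin at the centre of its underside.
- board: Flat green circuit board, 70 x 100 mm, 15 mm tall, without any fin; bystander. Origin at the centre of its underside.
- meter: Grey hand meter lying on its back, 130 x 75 x 40 mm; bystander. Origin at the centre of its underside.
- mug: White mug, 80 mm diameter, 92 mm tall, on the right; bystander. Origin at the centre of its underside.

How it is judged:
By the outcome, as a careful person would: the job done as asked, in the order asked, and still so for the second after the job is handed in, while the arm keeps its last pose, push and grip.
It also fails if it takes over 45 s, if anything falls off the work surface, if the arm or the gripper's body presses on something with over 40 N, if the wrist force passes 120 N, or if a joint passes its speed limit or range.

### The arm

A 6-joint arm with a two-finger parallel gripper is mounted at the origin on the work surface. World frame = base frame: x ahead of the robot, y to its left, z up, the work surface at z = 0. Lengths are in m, angles in degrees, forces in N, time in s.
With the tool pointing down it reaches from about 0.3 to 0.75 m from the base axis. Payload 8.5 kg.
Tool frame: the origin (TCP) lies midway between the tips of the shut fingers; the grasp point (between the pads) lies 19 mm behind it (env.grip_depth is the distance from the TCP to the grasp point, in m); y points along the fingers, x is the direction in which the jaws open and shut, and the axes are right-handed (so a half turn about y gives the same grasp; the last joint's range is limited). The gripper opens to 85 mm and grips with 20 to 120 N. Pads are 22 mm wide; open, the fingers measure 114 mm over their backs; the gripper's body (76 mm by 85 mm) begins 54 mm behind the grasp point. The pads swing forward as they close: fully open they stand 13 mm farther back than shut.
Start: joints at [-86.018, 21.807, 74.336, -0, 83.858, -12.336], TCP at [0.155, -0.528, 0.203] pointing down, gripper open.
Joint ranges: [-178.18, 178.18], [-50.72, 133.34], [12.68, 142.11], [-81.47, 261.47], [9.98, 163.14], [-165.26, 165.26]. Speed limits (degrees/s): [136.94, 136.94, 180, 180, 180, 180].

### API

Orientations are given as a 3x3 rotation matrix whose columns are the frame's x, y, z axes.
In Python, from rig import env gives the robot as it stands.
- The arm moves only by the shell command python3 -m inch 'ROWS' [FORCE]. ROWS is JSON, a list that holds one entry, the list of rows, each a list of 7 numbers: the gripper command: -1 is shut, 1 is fully open, values between are in proportion, then the shift along the world's x, y, z in cm, then the turn, a rotation vector about the world's x, y, z in degrees. In form: [[[grip, dx, dy, dz, rx, ry, rz], ...]]. A call has 1 to 20 rows; each row is the pose to reach, as a shift and turn from the pose commanded when the call began; what a row does not reach only later rows make up. A row lasts 1/8 s, in which the tool goes at most 62.5 mm and 10.7 degrees, less where a joint would pass 70% of its speed; a pose out of reach is approached as far as the arm can. A call with a gripper value outside its range is refused whole. The fingers move at their own pace and stop on an object; FORCE is the grip in N (left out, the last holds). Time passes only in rows, so rows that repeat a pose let the fingers close. It gives the time, the measured TCP pose, the force and the opening at its end, in the units of the state.
- env.observe(): the state, without advancing time (a new reading comes with each control period).
- env.get_image(name): name is "side" or "top"; returns a dict with "frame" (384x512x3 uint8, red, green, blue), "mtx" (3x3 intrinsics, pixels), "rvec" (rotation vector, rad) and "tvec" (3), from world to camera coordinates, as OpenCV has them. Camera axes: x right, y down, z forward; pixel columns grow to the right and rows downward; lengths in m; the calibration is good to about 2 mm. A picture is of the moment at which its call begins. There is no depth.
- env.close_job(): hands the job in, once; it reports no verdict.
The state is a dict: "time_s": time; "q": joint angles; "qvel": joint speeds; "joint_efforts": joint torques, N m; "position": TCP position; "tool_rot": TCP orientation; "ft_force": force on the tool from outside, world axes, zero at the start; "wrist_torque": the same for the moment, N m; "grip_width": finger opening in m.
Only numpy, scipy, OpenCV 4.12 (cv2) and the standard library are available. Lean on these libraries where they do the work, as an engineer would, in place of code of your own. Each camera call takes 0.05 s, during which the arm holds its last target.

## Working session

There is one attempt and no reset: what is moved stays moved. The work goes in short steps, Python scripts to look and compute and a shell command to move; the robot and the scene stay as the last step left them, time stands still between calls to the robot, and variables do not carry over. Pictures are saved under pics/ and viewed, and the job is handed in when it is done.

```bash
ls; mkdir -p pics; python3 - <<'E'
from rig import env
import cv2
s=env.observe(); print(s)
for n in("side","top"):
    d=env.get_image(n); cv2.imwrite(f"pics/{n}0.png",d["frame"][:,:,::-1]); print(n,d["mtx"],d["rvec"],d["tvec"])
E
```

```text
pics
{'time_s': 0.0, 'q': array([-8.60168429e+01,  2.18397014e+01,  7.43849240e+01, -3.53314124e-04,
        8.38595652e+01, -1.23346881e+01]), 'qvel': array([ 0.01650244, -0.02404885,  0.01688805,  0.07173985,  0.08169377,
       -0.09282458]), 'joint_efforts': array([-1.98716829e-03, -4.48466027e+01, -2.31274992e+01, -3.07172713e-04,
        4.91162325e-03, -8.19867097e-06]), 'position': array([ 0.15451278, -0.52749216,  0.2023229 ]), 'tool_rot': array([[ 2.80966195e-01, -1.08185842e-04,  9.59717659e-01],
       [-9.59716590e-01,  1.46542875e-03,  2.80966047e-01],
       [-1.43679440e-03, -9.99998920e-01,  3.07908193e-04]]), 'ft_force': array([ 0.38964476, -0.1784532 ,  0.03404822]), 'wrist_torque': array([ 0.07509737, -0.0326809 ,  0.01943084]), 'grip_width': 0.08540089335754843}
side [[405.66012462   0.         251.06714169]
 [  0.         405.66012462 193.05090844]
 [  0.           0.           1.        ]] [ 0.30036765 -2.59415033  1.50585652] [0.54150249 0.12020857 1.22203298]
top [[482.79030952   0.         255.01775855]
 [  0.         482.79030952 194.39652682]
 [  0.           0.           1.        ]] [ 2.15809114 -2.11076071  0.17292604] [0.01346166 0.54917956 1.6012349 ]
```

View pics/side0.png

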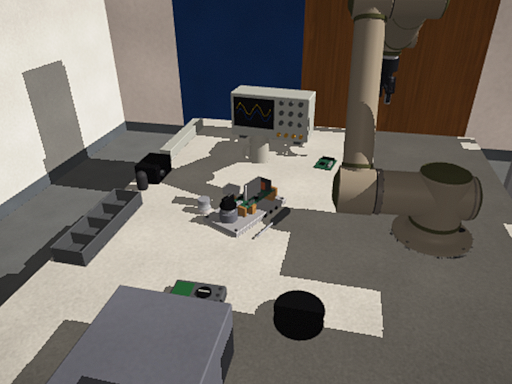

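View pics/top0.png

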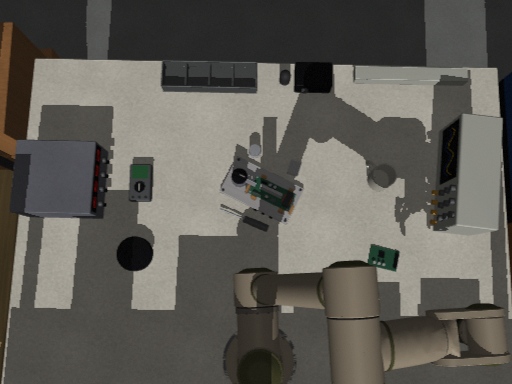

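```bash
python3 - <<'E'
import cv2
a=cv2.imread("pics/top0.png")[135:240,205:315]; cv2.imwrite("pics/topc.png",cv2.resize(a,None,fx=7,fy=5.7 and 7,interpolation=cv2.INTER_CUBIC)[:,:770][:600*2])
a=cv2.resize(a,(110*7,105*7))[:600*1+135]
cv2.imwrite("pics/topc.png",cv2.resize(cv2.imread("pics/top0.png")[145:230,210:310],(800,680),interpolation=cv2.INTER_CUBIC)[:600])
cv2.imwrite("pics/sidec.png",cv2.resize(cv2.imread("pics/side0.png")[170:245,190:290],(800,600),interpolation=cv2.INTER_CUBIC))
E
```

```text
(no output)
```

View pics/topc.png

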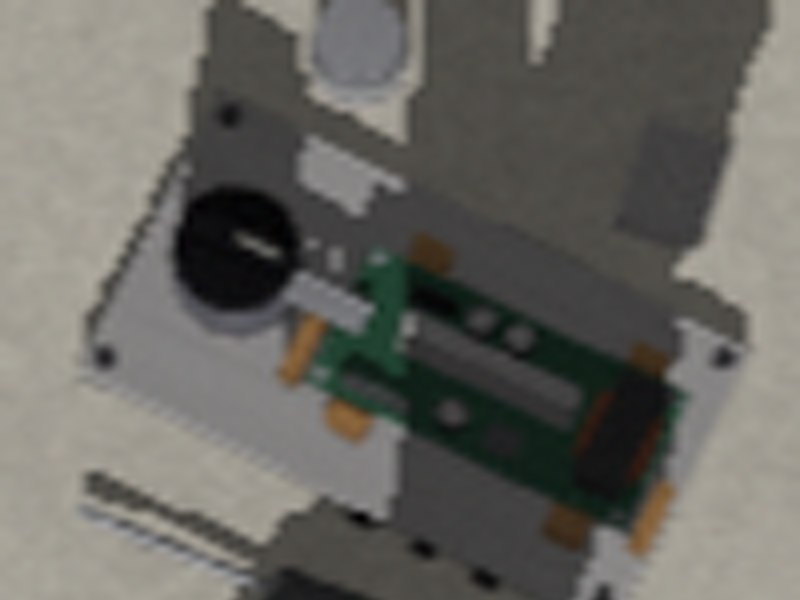

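View pics/sidec.png

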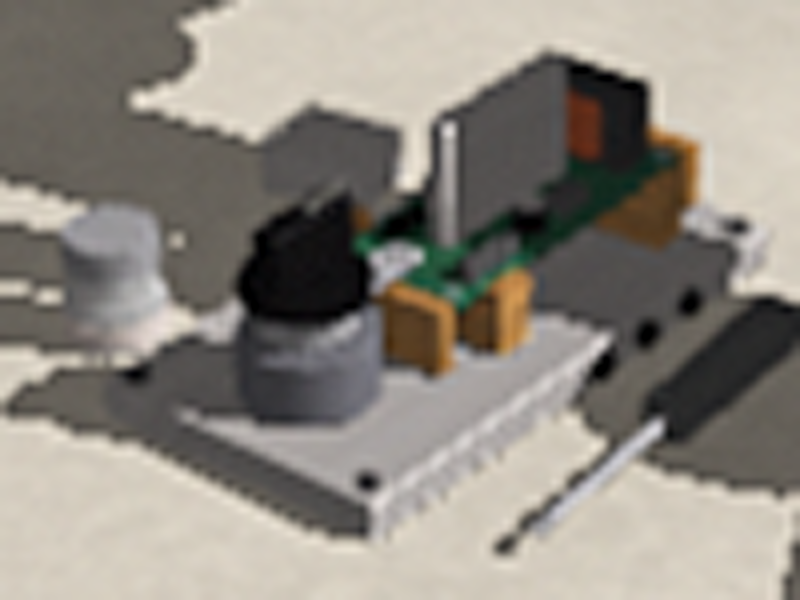

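```bash
cat > fit.py <<'E'
import numpy as np,cv2
from scipy.optimize import least_squares
import re
CAM={"side":(np.array([[405.66012462,0,251.06714169],[0,405.66012462,193.05090844],[0,0,1]]),np.array([0.30036765,-2.59415033,1.50585652]),np.array([0.54150249,0.12020857,1.22203298])),
"top":(np.array([[482.79030952,0,255.01775855],[0,482.79030952,194.39652682],[0,0,1]]),np.array([2.15809114,-2.11076071,0.17292604]),np.array([0.01346166,0.54917956,1.6012349]))}
def proj(n,P):
    K,r,t=CAM[n]; return cv2.projectPoints(np.atleast_2d(np.array(P,float)),r,t,K,None)[0][:,0]
def W(p,P):
    c,s=np.cos(p[2]),np.sin(p[2]); P=np.atleast_2d(np.array(P,float))
    return np.c_[p[0]+c*P[:,0]-s*P[:,1],p[1]+s*P[:,0]+c*P[:,1],P[:,2]]
E
cat > f1.py <<'E'
from fit import *
off={"top":(210,145),"side":(190,170)}
obs=[("top",(-.07,.135,.018),(85,355)),("top",(.07,.135,.018),(205,92)),("top",(.07,-.125,.018),(748,325)),
("top",(0,.09,.071),(237,249)),("top",(0,.028,.055),(368,314)),
("top",(0,.01,.102),(411,328)),("top",(0,-.07,.102),(582,396)),
("side",(-.07,.135,.018),(370,500)),("side",(0,.09,.067),(305,278)),("side",(0,.01,.102),(447,118)),("side",(0.005,-.07,.102),(553,55))]
def res(p):
    return np.concatenate([proj(n,W(p,P))[0]-((np.array(z)+.5)/8-.5+np.array(off[n])) for n,P,z in obs])
r=least_squares(res,[.5,0,-.3],loss="soft_l1")
print(r.x); print(np.round(res(r.x).reshape(-1,2),2))
a=cv2.imread("pics/top0.png");
for n,P,z in obs: pass
for nm,P in dict(grip=(0,.09,.087),fin=(0,-.047,.086)).items(): print(nm,W(r.x,P))
def draw(n,crop,out):
    x,y,w,h=crop; im=cv2.resize(cv2.imread(f"pics/{n}0.png")[y:y+h,x:x+w],None,fx=8,fy=8,interpolation=cv2.INTER_CUBIC)
    def pl(Q,c):
        q=((proj(n,W(r.x,Q))-[x,y]+.5)*8-.5).round().astype(int); cv2.polylines(im,[q],True,c,1)
    pl([(-.07,-.125,.018),(.07,-.125,.018),(.07,.135,.018),(-.07,.135,.018)],(0,0,255))
    pl([(-.005,-.07,.102),(.005,-.07,.102),(.005,.01,.102),(-.005,.01,.102)],(255,0,255))
    th=np.linspace(0,6.28,40); pl([(.027*np.cos(t),.09+.027*np.sin(t),.071) for t in th],(0,255,255))
    pl([(-.007,.067,.099),(.007,.067,.099),(.007,.113,.099),(-.007,.113,.099)],(255,255,0))
    pl([(-.007,.028,.055),(.007,.028,.055),(.007,.06,.055),(-.007,.06,.055)],(0,255,0))
    pl([(-.033,-.11,.046),(.033,-.11,.046),(.033,.04,.046),(-.033,.04,.046)],(255,0,0))
    cv2.imwrite(out,im)
draw("top",(212,150,98,75),"pics/topd.png"); draw("side",(190,170,100,75),"pics/sided.png")
E
python3 f1.py
```

```text
[ 0.57166938 -0.00087006 -0.42912311]
[[-1.16  1.57]
 [ 1.65 -0.87]
 [ 0.87  1.74]
 [-0.15 -0.52]
 [-0.01  0.1 ]
 [-0.48 -1.95]
 [ 0.04 -0.03]
 [ 0.92  0.4 ]
 [ 0.53  0.33]
 [-1.08  0.42]
 [-0.3  -1.35]]
grip [[0.609116   0.08096972 0.087     ]]
fin [[ 0.55211392 -0.04360862  0.086     ]]
```

View pics/topd.png

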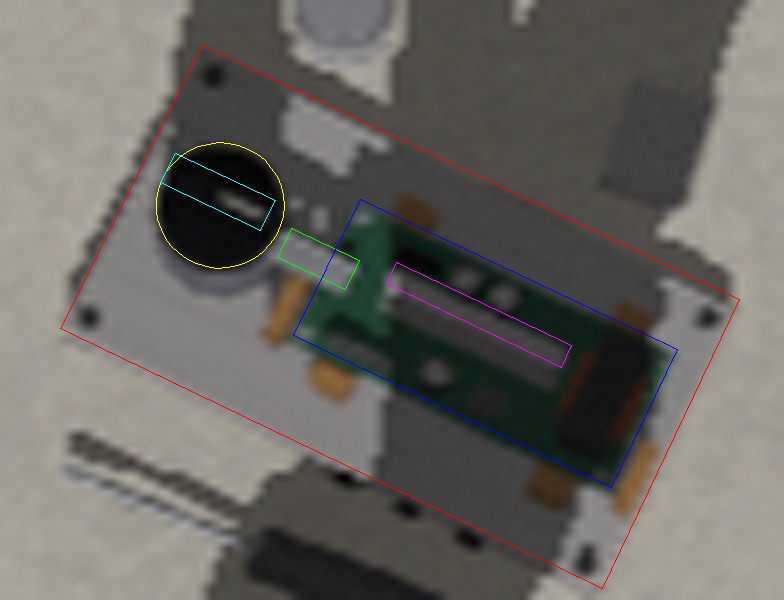

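View pics/sided.png

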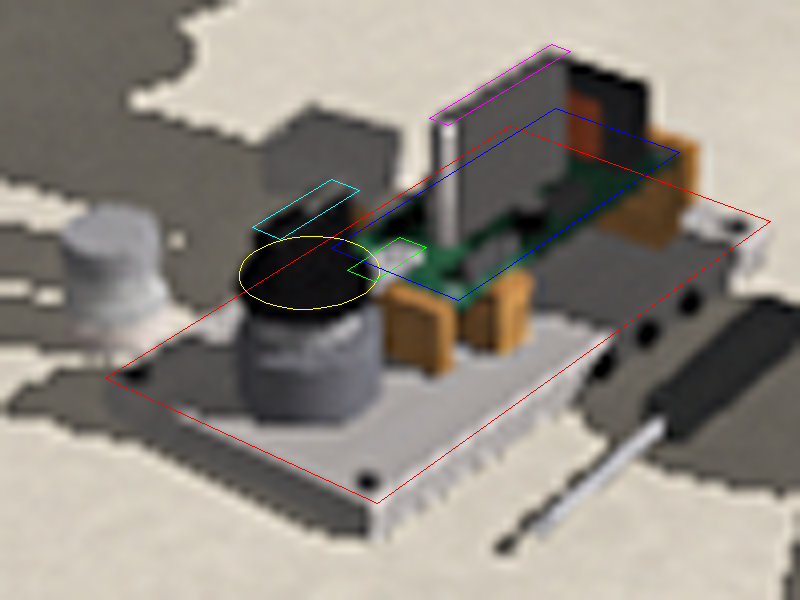

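```bash
python3 - <<'E'
from fit import *
for n in CAM:
    K,r,t=CAM[n]; R=cv2.Rodrigues(r)[0]; print(n,-R.T@t)
im=cv2.imread("pics/top0.png").astype(float)
a=(255*(im/255)**.55).astype(np.uint8)
cv2.imwrite("pics/z1.png",cv2.resize(a[155:215,225:305],None,fx=10,fy=10,interpolation=cv2.INTER_NEAREST))
im=cv2.imread("pics/side0.png").astype(float)
a=(255*(im/255)**.55).astype(np.uint8)
cv2.imwrite("pics/z2.png",cv2.resize(a[173:233,205:285],None,fx=10,fy=10,interpolation=cv2.INTER_NEAREST))
E
```

```text
side [0.28493946 1.09964905 0.71457758]
top [0.27957742 0.01838848 1.66950021]
```

View pics/z1.png

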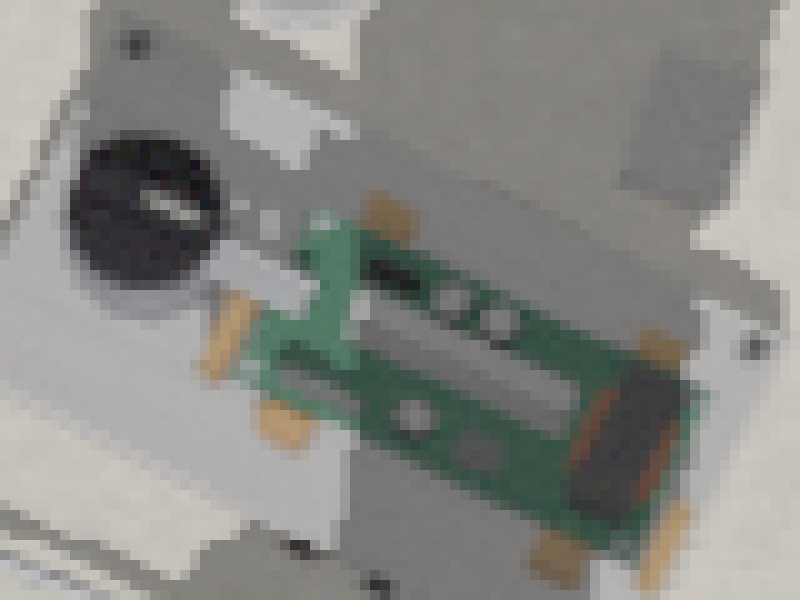

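View pics/z2.png

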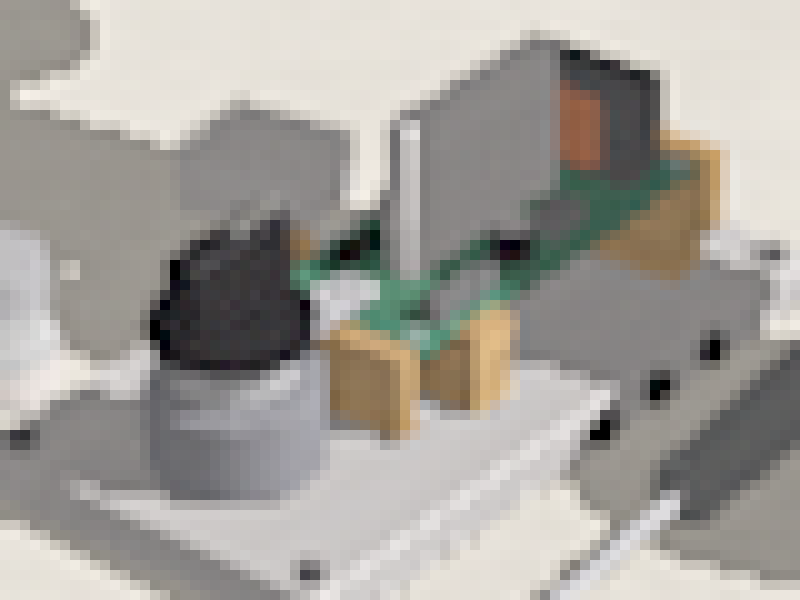

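```bash
cat >> fit.py <<'E'
def back(n,uv,z):
    K,r,t=CAM[n]; R=cv2.Rodrigues(r)[0]; C=-R.T@t
    d=R.T@np.linalg.inv(K)@np.array([uv[0],uv[1],1.]); return C+d*(z-C[2])/d[2]
z1=lambda u,v:(u/10+225-.45,v/10+155-.45)
z2=lambda u,v:(u/10+205-.45,v/10+173-.45)
E
python3 - <<'E'
from fit import *
pts=dict(flange=(145,209,.071),finA=(362,308,.102),finB=(578,392,.102),b1=(312,212,.046),b2=(252,375,.046),b3=(708,392,.046),b4=(637,552,.046),hLT=(135,42,.018),hRT=(755,345,.018),tipc=(310,290,.055),markA=(145,195,.099),markB=(195,215,.099))
for k,(u,v,z) in pts.items(): print(k,back("top",z1(u,v),z).round(4))
h=back("top",((105+.5)/8-.5+210,(357+.5)/8-.5+145),.018);print("hLB",h)
for k,(u,v,z) in dict(flange=(232,322,.069),finA=(405,118,.102),finB=(538,42,.102)).items(): print(k,back("side",z2(u,v),z).round(4))
E
```

```text
flange [0.6081 0.0809 0.071 ]
finA [0.57   0.0071 0.102 ]
finB [ 0.5435 -0.0645  0.102 ]
b1 [0.6135 0.0246 0.046 ]
b2 [0.5563 0.0438 0.046 ]
b3 [ 0.5539 -0.1118  0.046 ]
b4 [ 0.4984 -0.0882  0.046 ]
hLT [0.6788 0.0881 0.018 ]
hRT [ 0.5755 -0.1302  0.018 ]
tipc [0.5846 0.0246 0.055 ]
markA [0.6071 0.0799 0.099 ]
markB [0.6007 0.0632 0.099 ]
hLB [0.56911104 0.13844619 0.018     ]
flange [0.6093 0.0851 0.069 ]
finA [0.5743 0.0053 0.102 ]
finB [ 0.5446 -0.0549  0.102 ]
```

```bash
python3 -m inch '[[[0.2,10,14,0,0,0,10],[0.2,20,28,0,0,0,20],[0.2,30,42,0,0,0,30],[0.2,45.4,60.9,0,0,0,49.7],[0.2,45.4,60.9,0,0,0,49.7],[0.2,45.4,60.9,0,0,0,49.7],[0.2,45.4,60.9,0,0,0,49.7],[0.2,45.4,60.9,0,0,0,49.7],[0.2,45.4,60.9,0,0,0,49.7],[0.2,45.4,60.9,0,0,0,49.7],[0.2,45.4,60.9,0,0,0,49.7],[0.2,45.4,60.9,0,0,0,49.7],[0.2,45.4,60.9,0,0,0,49.7],[0.2,45.4,60.9,0,0,0,49.7],[0.2,45.4,60.9,0,0,0,49.7],[0.2,45.4,60.9,-4,0,0,49.7],[0.2,45.4,60.9,-8,0,0,49.7],[0.2,45.4,60.9,-8,0,0,49.7]]] ' 60
cat > snap.py <<'E'
import sys
from fit import *
from rig import env
t=sys.argv[1]
s=env.observe(); R=s["tool_rot"]
print(s["time_s"],s["position"].round(4),"ang",np.degrees(np.arctan2(R[1,0],R[0,0])).round(2),"F",s["ft_force"].round(2),"T",s["wrist_torque"].round(2),"w",s["grip_width"].round(4),s["q"].round(1)); print(R.round(4))
def z(n,x,y,w,h,f):
    im=env.get_image(n)["frame"][:,:,::-1][y:y+h,x:x+w].astype(float); im=(255*(im/255)**.55).astype(np.uint8)
    return cv2.resize(im,None,fx=f,fy=f,interpolation=cv2.INTER_CUBIC)
a=z("top",220,145,90,85,6);b=z("side",195,130,95,110,5)
cv2.imwrite(f"pics/{t}_t.png",a);cv2.imwrite(f"pics/{t}_s.png",b)
E
python3 snap.py a
```

```text
time_s: 2.35
position: [0.6067, 0.0801, 0.121]
tool_rot: [[0.913, -0.006, 0.408], [-0.408, 0.0, 0.913], [-0.005, -1.0, -0.002]]
ft_force: [-0.0, -0.1, 1.6]
grip_width: 0.0515Traceback (most recent call last):
  File "snap.py", line 6, in <module>
    print(s["time_s"],s["position"].round(4),"ang",np.degrees(np.arctan2(R[1,0],R[0,0])).round(2),"F",s["ft_force"].round(2),"T",s["wrist_torque"].round(2),"w",s["grip_width"].round(4),s["q"].round(1)); print(R.round(4))
                                                                                                                                                                ^^^^^^^^^^^^^^^^^^^^^
AttributeError: 'float' object has no attribute 'round'
```

```bash
sed -i 's/s\["grip_width"\].round(4)/round(s["grip_width"],4)/;s/np.degrees(\(.*\)).round(2),"F"/round(float(np.degrees(np.arctan2(R[1,0],R[0,0]))),2),"F"/' snap.py
python3 snap.py a
```

```text
2.35 [0.6067 0.0801 0.121 ] ang -24.08 F [-0.02 -0.1   1.6 ] T [ 0.02  0.   -0.04] w 0.0515 [-3.5 31.9 71.1 -0.  77.3 20.5]
[[ 9.13e-01 -5.60e-03  4.08e-01]
 [-4.08e-01  2.00e-04  9.13e-01]
 [-5.30e-03 -1.00e+00 -2.10e-03]]
```

View pics/a_s.png

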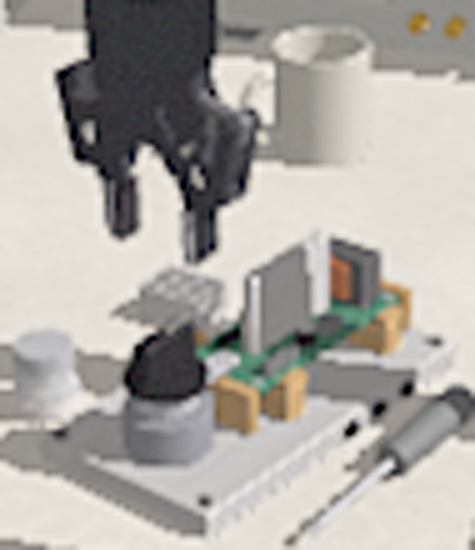

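View pics/a_t.png

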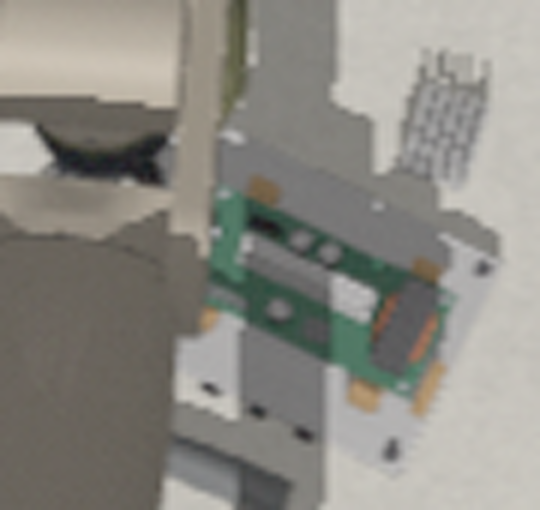

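```bash
python3 -m inch '[[[0.1,0.1,0.1,-2,0,0,0],[0.1,0.1,0.1,-4,0,0,0],[0.1,0.1,0.1,-4,0,0,0],[0.1,0.1,0.1,-4,0,0,0]]]'
python3 snap.py b
```

```text
time_s: 2.95
position: [0.6104, 0.082, 0.0849]
tool_rot: [[0.914, 0.003, 0.407], [-0.407, -0.0, 0.914], [0.003, -1.0, 0.001]]
ft_force: [0.1, 0.2, 0.4]
grip_width: 0.047
2.95 [0.6104 0.082  0.0849] ang -23.99 F [0.09 0.17 0.44] T [ 0.03 -0.04  0.07] w 0.047 [-3.3 34.  73.6  0.  72.2 20.6]
[[ 9.136e-01  3.100e-03  4.066e-01]
 [-4.066e-01 -2.000e-04  9.136e-01]
 [ 2.900e-03 -1.000e+00  1.100e-03]]
```

View pics/b_s.png

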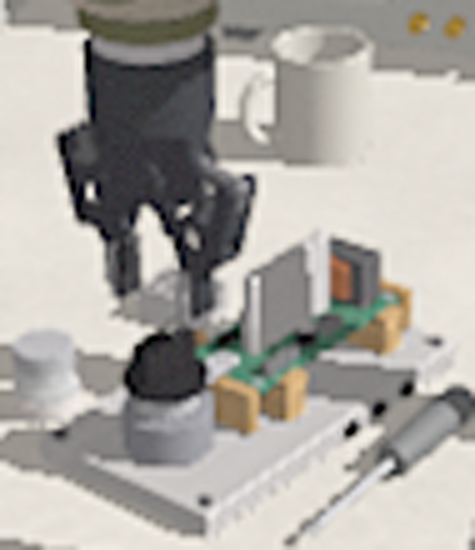

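```bash
python3 - <<'E'
from fit import *
c=np.array([.6104,.082,0]);ax=np.array([.9136,-.4066,0])
for z in(.085,.091):
  for k in(-.0235,0,.0235): print(z,k,((proj("side",c+ax*k+[0,0,z])[0]-[195,130]+.5)*5).round())
print([((proj("side",(.6085,.081,z))[0]-[195,130]+.5)*5).round() for z in(.071,.099)])
E
```

```text
0.085 -0.0235 [195. 363.]
0.085 0 [165. 351.]
0.085 0.0235 [136. 340.]
0.091 -0.0235 [194. 354.]
0.091 0 [165. 343.]
0.091 0.0235 [135. 331.]
[array([169., 370.]), array([168., 331.])]
```

```bash
python3 - <<'E'
from fit import *
import cv2
print(proj("side",[[.1545,-.5275,.2023],[.1545,-.5275,.2153]]))
im=cv2.imread("pics/side0.png")[40:115,340:440].astype(float); cv2.imwrite("pics/g0.png",cv2.resize((255*(im/255)**.55).astype(np.uint8),None,fx=8,fy=8,interpolation=cv2.INTER_CUBIC))
im=cv2.imread("pics/b_s.png")[200:420,60:300];cv2.imwrite("pics/g1.png",cv2.resize(im,None,fx=2.7,fy=2.7))
E
```

```text
[[381.15029772 110.08460376]
 [381.64299189 106.87240441]]
```

View pics/g0.png

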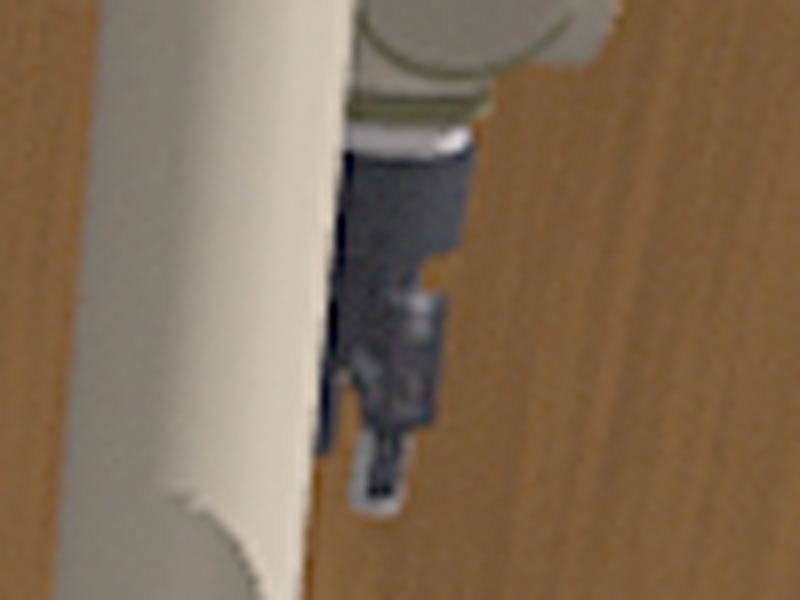

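View pics/g1.png

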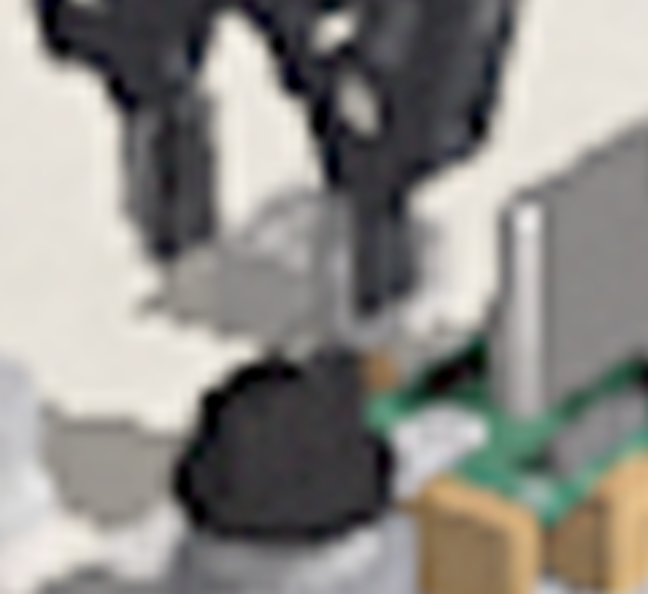

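```bash
python3 -m inch '[[[0.1,-0.1,-0.1,-0.5,0,0,0],[0.1,-0.1,-0.1,-1,0,0,0],[0.1,-0.1,-0.1,-1,0,0,0]]]'
python3 snap.py c; python3 -c "
import cv2
im=cv2.imread('pics/c_s.png')[200:420,60:300];cv2.imwrite('pics/g2.png',cv2.resize(im,None,fx=2.7,fy=2.7))"
```

```text
time_s: 3.42
position: [0.6082, 0.0812, 0.0723]
tool_rot: [[0.914, -0.001, 0.406], [-0.406, 0.0, 0.914], [-0.001, -1.0, -0.0]]
ft_force: [0.3, -0.0, 0.4]
grip_width: 0.0467
3.425 [0.6082 0.0812 0.0723] ang -23.99 F [ 0.3  -0.05  0.41] T [-0.01  0.04 -0.03] w 0.0467 [-3.4 34.7 74.7  0.  70.7 20.5]
[[ 9.137e-01 -1.200e-03  4.065e-01]
 [-4.065e-01  1.000e-04  9.137e-01]
 [-1.100e-03 -1.000e+00 -4.000e-04]]
```

View pics/g2.png

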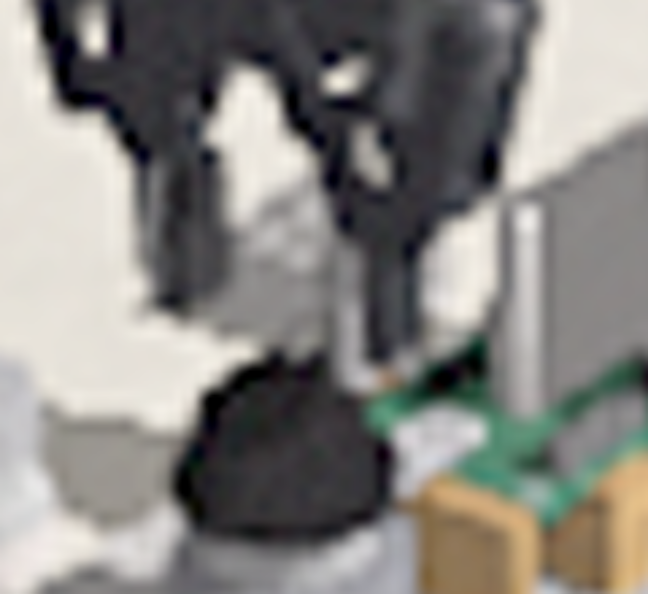

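```bash
python3 - <<'E'
from fit import *
for k in(-.05,.05):
  print(k,(proj("side",[[.1545+.281*k,-.5275-.96*k,.2023+d] for d in(0,.013,.03)])-[340,40]+.5)*8)
c=np.array([.6082,.0812,0]);ax=np.array([.9136,-.4066,0])
for z in(.0723,.08,.09,.1):
  for k in(-.03,.03): print(z,k,(((proj("side",c+ax*k+[0,0,z])[0]-[195,130]+.5)*5-[60,200])*2.7).round())
E
```

```text
-0.05 [[367.30116777 597.683282  ]
 [371.49479021 571.40253761]
 [377.03159827 536.70426904]]
0.05 [[300.90639814 533.4154289 ]
 [304.61635081 508.27689335]
 [309.51207933 475.10357378]]
0.0723 -0.03 [398. 497.]
0.0723 0.03 [196. 415.]
0.08 -0.03 [397. 467.]
0.08 0.03 [195. 386.]
0.09 -0.03 [396. 429.]
0.09 0.03 [193. 349.]
0.1 -0.03 [394. 390.]
0.1 0.03 [191. 311.]
```

```bash
python3 -m inch '[[[0.1,0,0,-0.3,0,0,0],[0.1,0,0,-0.3,0,0,0]]]'; python3 -m inch '[[[0.1,0,0,-0.3,0,0,0],[0.1,0,0,-0.3,0,0,0]]]';python3 -m inch '[[[0.1,0,0,-0.2,0,0,0],[0.1,0,0,-0.2,0,0,0]]]'
```

```text
time_s: 3.78
position: [0.6084, 0.0812, 0.0697]
tool_rot: [[0.914, -0.0, 0.406], [-0.406, 0.0, 0.914], [-0.0, -1.0, -0.0]]
ft_force: [0.8, -0.3, -0.4]
grip_width: 0.0471
time_s: 4.03
position: [0.6084, 0.0812, 0.0666]
tool_rot: [[0.914, -0.001, 0.406], [-0.406, 0.0, 0.914], [-0.0, -1.0, -0.0]]
ft_force: [-0.1, -0.7, 1.2]
grip_width: 0.0469
time_s: 4.28
position: [0.6084, 0.0812, 0.0648]
tool_rot: [[0.914, -0.0, 0.406], [-0.406, 0.0, 0.914], [-0.0, -1.0, -0.0]]
ft_force: [-1.4, 0.2, -0.6]
grip_width: 0.0468
```

```bash
python3 -m inch '[[[0.1,0,0,-0.2,0,0,0],[0.1,0,0,-0.2,0,0,0]]]'; python3 -m inch '[[[0.1,0,0,-0.2,0,0,0],[0.1,0,0,-0.2,0,0,0]]]';python3 -m inch '[[[0.1,0,0,-0.2,0,0,0],[0.1,0,0,-0.2,0,0,0]]]'; python3 snap.py d; python3 -c "
import cv2
im=cv2.imread('pics/d_s.png')[200:420,60:300];cv2.imwrite('pics/g3.png',cv2.resize(im,None,fx=2.7,fy=2.7))"
```

```text
time_s: 4.53
position: [0.6084, 0.0812, 0.0627]
tool_rot: [[0.914, -0.0, 0.406], [-0.406, 0.0, 0.914], [-0.0, -1.0, -0.0]]
ft_force: [0.1, 0.1, -0.9]
grip_width: 0.0472
time_s: 4.78
position: [0.6084, 0.0812, 0.0608]
tool_rot: [[0.914, -0.0, 0.406], [-0.406, 0.0, 0.914], [-0.0, -1.0, -0.0]]
ft_force: [0.1, 0.6, 0.4]
grip_width: 0.0468
time_s: 5.03
position: [0.6084, 0.0812, 0.0587]
tool_rot: [[0.914, -0.0, 0.406], [-0.406, 0.0, 0.914], [-0.0, -1.0, -0.0]]
ft_force: [-0.7, 0.0, -0.1]
grip_width: 0.0467
5.025 [0.6084 0.0812 0.0587] ang -23.98 F [-0.75  0.03 -0.08] T [0.02 0.03 0.06] w 0.0467 [-3.4 35.6 75.5 -0.  68.9 20.5]
[[ 9.137e-01 -3.000e-04  4.065e-01]
 [-4.065e-01  0.000e+00  9.137e-01]
 [-3.000e-04 -1.000e+00 -1.000e-04]]
```

View pics/g3.png

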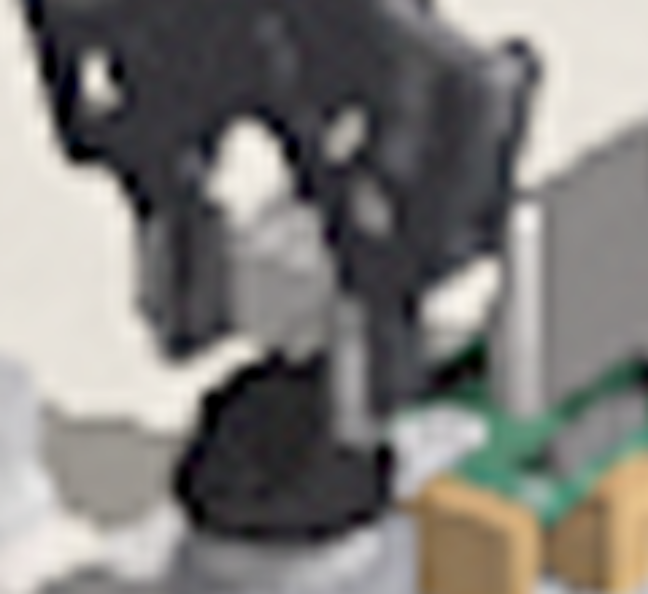

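```bash
python3 -m inch '[[[0.1,0,0,-0.3,0,0,0],[0.1,0,0,-0.3,0,0,0]]]'; python3 -m inch '[[[0.1,0,0,-0.3,0,0,0],[0.1,0,0,-0.3,0,0,0]]]';python3 -m inch '[[[0.1,0,0,-0.2,0,0,0],[0.1,0,0,-0.2,0,0,0]]]'; python3 snap.py e; python3 -c "
import cv2
im=cv2.imread('pics/e_s.png')[200:420,60:300];cv2.imwrite('pics/g4.png',cv2.resize(im,None,fx=2.7,fy=2.7))"
```

```text
time_s: 5.38
position: [0.6084, 0.0812, 0.0556]
tool_rot: [[0.914, -0.001, 0.406], [-0.406, 0.0, 0.914], [-0.001, -1.0, -0.0]]
ft_force: [1.0, 0.5, 0.1]
grip_width: 0.047
time_s: 5.62
position: [0.6084, 0.0812, 0.0526]
tool_rot: [[0.914, -0.0, 0.406], [-0.406, 0.0, 0.914], [-0.0, -1.0, -0.0]]
ft_force: [-0.2, -0.1, 0.1]
grip_width: 0.0472
time_s: 5.88
position: [0.6084, 0.0812, 0.0508]
tool_rot: [[0.914, -0.0, 0.406], [-0.406, 0.0, 0.914], [-0.0, -1.0, -0.0]]
ft_force: [-0.1, -0.0, 0.3]
grip_width: 0.0467
5.875 [0.6084 0.0812 0.0508] ang -23.98 F [-0.07 -0.04  0.34] T [-0.01  0.    0.04] w 0.0467 [-3.4 36.1 76.  -0.  67.9 20.5]
[[ 9.137e-01 -3.000e-04  4.064e-01]
 [-4.064e-01  0.000e+00  9.137e-01]
 [-3.000e-04 -1.000e+00 -1.000e-04]]
```

View pics/g4.png

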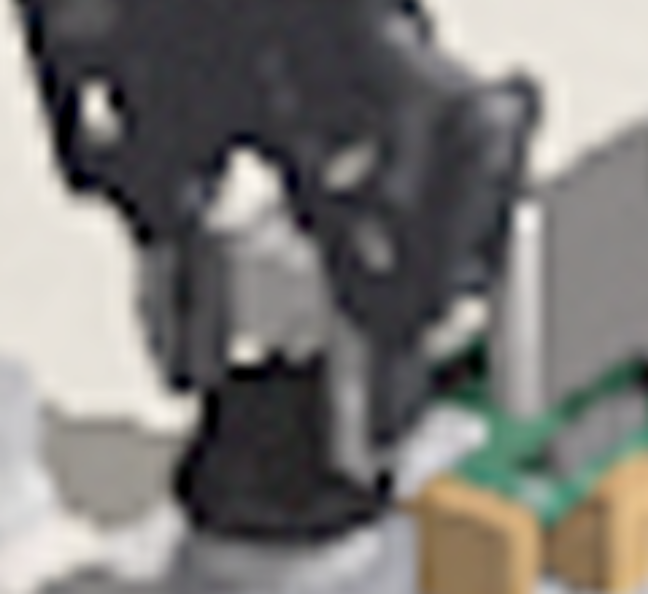

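```bash
python3 -m inch '[[[-0.4,0,0,0,0,0,0],[-0.6,0,0,0,0,0,0],[-1,0,0,0,0,0,0],[-1,0,0,0,0,0,0],[-1,0,0,0,0,0,0],[-1,0,0,0,0,0,0]]]' 60; python3 snap.py f; python3 -c "
import cv2
im=cv2.imread('pics/f_s.png')[200:420,60:300];cv2.imwrite('pics/g5.png',cv2.resize(im,None,fx=2.7,fy=2.7))"
```

```text
time_s: 6.72
position: [0.6086, 0.0811, 0.0511]
tool_rot: [[0.914, 0.0, 0.407], [-0.407, 0.0, 0.914], [0.0, -1.0, 0.0]]
ft_force: [-0.4, 0.5, 2.5]
grip_width: 0.0128
6.725 [0.6086 0.0811 0.0511] ang -23.99 F [-0.4   0.48  2.51] T [-0.05  0.04 -0.41] w 0.0128 [-3.4 36.1 76.   0.  67.9 20.6]
[[ 9.136e-01  4.000e-04  4.066e-01]
 [-4.066e-01  0.000e+00  9.136e-01]
 [ 3.000e-04 -1.000e+00  2.000e-04]]
```

View pics/g5.png

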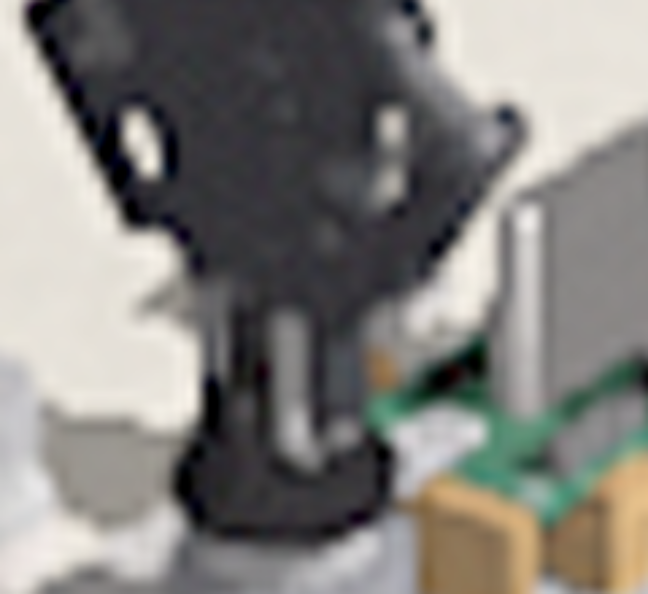

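```bash
python3 -m inch '[[[-1,0,0,-0.3,0,0,-0.5],[-1,0,0,-0.3,0,0,-0.5],[-1,0,0,-0.3,0,0,-0.5]]]'; python3 -m inch '[[[-1,0,0,-0.2,0,0,0],[-1,0,0,-0.2,0,0,0]]]';  python3 -m inch '[[[-1,0,0,-0.1,0,0,0],[-1,0,0,-0.1,0,0,0]]]'; python3 snap.py g
```

```text
time_s: 7.2
position: [0.6087, 0.0811, 0.0482]
tool_rot: [[0.91, 0.001, 0.414], [-0.414, -0.0, 0.91], [0.001, -1.0, 0.0]]
ft_force: [-0.7, -0.9, 5.7]
grip_width: 0.0125
time_s: 7.45
position: [0.6087, 0.0811, 0.0462]
tool_rot: [[0.91, 0.001, 0.414], [-0.414, -0.0, 0.91], [0.001, -1.0, 0.0]]
ft_force: [-1.4, -0.9, 6.9]
grip_width: 0.0127
time_s: 7.7
position: [0.6087, 0.0811, 0.0454]
tool_rot: [[0.91, 0.001, 0.414], [-0.414, -0.0, 0.91], [0.001, -1.0, 0.0]]
ft_force: [-1.9, -0.3, 8.1]
grip_width: 0.0126
7.7 [0.6087 0.0811 0.0454] ang -24.47 F [-1.87 -0.27  8.14] T [-0.03  0.3  -0.22] w 0.0126 [-3.4 36.4 76.4 -0.  67.2 21. ]
[[ 9.102e-01  6.000e-04  4.142e-01]
 [-4.142e-01 -2.000e-04  9.102e-01]
 [ 7.000e-04 -1.000e+00  1.000e-04]]
```

```bash
python3 -m inch '[[[-1,0,0,-0.15,0,0,0],[-1,0,0,-0.15,0,0,0],[-1,0,0,-0.15,0,0,0]]]'
```

```text
time_s: 8.18
position: [0.6088, 0.0811, 0.045]
tool_rot: [[0.91, 0.001, 0.414], [-0.414, -0.0, 0.91], [0.002, -1.0, 0.0]]
ft_force: [-4.5, -0.4, 15.3]
grip_width: 0.013
```

```bash
python3 -m inch '[[[-1,0,0,0,0,0,-5],[-1,0,0,0,0,0,-10],[-1,0,0,0,0,0,-10]]]'; python3 snap.py h
```

```text
time_s: 8.55
position: [0.6087, 0.0812, 0.045]
tool_rot: [[0.824, 0.001, 0.566], [-0.566, -0.0, 0.824], [0.001, -1.0, 0.0]]
ft_force: [-4.6, -0.1, 15.1]
grip_width: 0.0122
8.55 [0.6087 0.0812 0.045 ] ang -34.5 F [-4.64 -0.07 15.11] T [-0.03  0.88  0.02] w 0.0122 [-3.4 36.5 76.4 -0.  67.1 31.1]
[[ 8.241e-01  1.400e-03  5.664e-01]
 [-5.664e-01 -4.000e-04  8.241e-01]
 [ 1.400e-03 -1.000e+00  5.000e-04]]
```

Turning freely with the knob held down. Continue toward the stop.

```bash
python3 -m inch '[[[-1,0,0,0,0,0,-8],[-1,0,0,0,0,0,-16],[-1,0,0,0,0,0,-24],[-1,0,0,0,0,0,-32],[-1,0,0,0,0,0,-40],[-1,0,0,0,0,0,-48],[-1,0,0,0,0,0,-56],[-1,0,0,0,0,0,-64],[-1,0,0,0,0,0,-67],[-1,0,0,0,0,0,-67]]]'; python3 snap.py i;  python3 -m inch '[[[-1,0,0,0,0,0,-2],[-1,0,0,0,0,0,-4],[-1,0,0,0,0,0,-4]]]'; python3 snap.py j
```

```text
time_s: 9.9
position: [0.6085, 0.0817, 0.045]
tool_rot: [[-0.199, 0.001, 0.98], [-0.98, 0.0, -0.199], [-0.001, -1.0, 0.001]]
ft_force: [-5.4, 1.1, 15.1]
grip_width: 0.0129
9.9 [0.6085 0.0817 0.045 ] ang -101.48 F [-5.44  1.14 15.09] T [ 0.33  0.96 -0.05] w 0.0129 [-3.4 36.5 76.4  0.  67.1 98.1]
[[-1.99e-01  1.00e-03  9.80e-01]
 [-9.80e-01  4.00e-04 -1.99e-01]
 [-6.00e-04 -1.00e+00  9.00e-04]]
time_s: 10.38
position: [0.6085, 0.0817, 0.045]
tool_rot: [[-0.266, 0.001, 0.964], [-0.964, 0.0, -0.266], [-0.001, -1.0, 0.001]]
ft_force: [-6.3, 2.1, 16.2]
grip_width: 0.0127
10.375 [0.6085 0.0817 0.045 ] ang -105.44 F [-6.31  2.13 16.2 ] T [0.32 0.96 0.16] w 0.0127 [ -3.4  36.5  76.4   0.   67.1 102. ]
[[-2.662e-01  1.000e-03  9.639e-01]
 [-9.639e-01  3.000e-04 -2.662e-01]
 [-6.000e-04 -1.000e+00  9.000e-04]]
```

View pics/j_s.png

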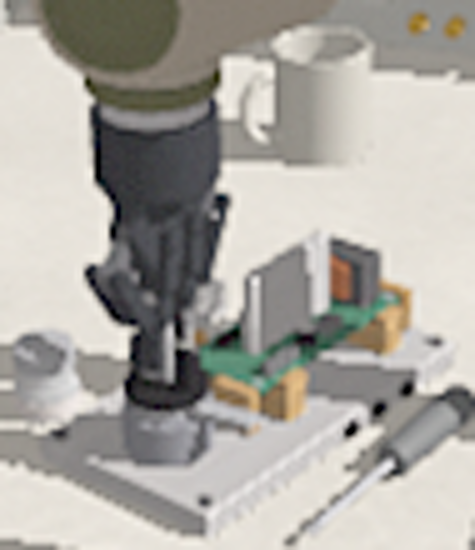

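```bash
python3 -m inch '[[[-1,0,0,0,0,0,-1.5],[-1,0,0,0,0,0,-3],[-1,0,0,0,0,0,-3]]]'; python3 snap.py k
```

```text
time_s: 10.85
position: [0.6085, 0.0817, 0.045]
tool_rot: [[-0.314, 0.001, 0.949], [-0.949, -0.0, -0.314], [0.0, -1.0, 0.001]]
ft_force: [-4.5, 2.0, 14.8]
grip_width: 0.0125
10.85 [0.6085 0.0817 0.045 ] ang -108.29 F [-4.51  2.03 14.8 ] T [0.28 0.85 1.39] w 0.0125 [ -3.4  36.5  76.4  -0.   67.1 104.9]
[[-3.138e-01  1.100e-03  9.495e-01]
 [-9.495e-01 -4.000e-04 -3.138e-01]
 [ 0.000e+00 -1.000e+00  1.200e-03]]
```

```bash
python3 -m inch '[[[-1,0,0,0,0,0,2.4],[-1,0,0,0.5,0,0,2.4],[-1,0,0,0.7,0,0,2.4],[-1,0,0,0.7,0,0,2.4],[-0.4,0,0,0.7,0,0,2.4],[-0.1,0,0,0.7,0,0,2.4],[-0.1,0,0,0.7,0,0,2.4],[-0.1,0,0,0.7,0,0,2.4]]]'; python3 snap.py l;python3 -m inch '[[[-0.1,0,0,3,0,0,0],[-0.1,0,0,8,0,0,0],[-0.1,0,0,11,0,0,0],[0.1,-14,-12,13,0,0,10],[0.1,-20,-18,13,0,0,20],[0.1,-20,-18,13,0,0,30],[0.1,-20,-18,13,0,0,40],[0.1,-20,-18,13,0,0,50],[0.1,-20,-18,13,0,0,60],[0.1,-20,-18,13,0,0,70],[0.1,-20,-18,13,0,0,81],[0.1,-20,-18,13,0,0,81],[0.1,-20,-18,13,0,0,81]]]'; python3 snap.py m
```

```text
time_s: 11.95
position: [0.6085, 0.081, 0.0503]
tool_rot: [[-0.277, -0.0, 0.961], [-0.961, -0.0, -0.277], [0.0, -1.0, -0.0]]
ft_force: [-0.6, 0.3, 0.9]
grip_width: 0.0386
11.95 [0.6085 0.081  0.0503] ang -106.09 F [-0.61  0.3   0.9 ] T [-0.    0.05  0.03] w 0.0386 [ -3.4  36.1  76.1  -0.   67.8 102.6]
[[-2.772e-01 -2.000e-04  9.608e-01]
 [-9.608e-01 -1.000e-04 -2.772e-01]
 [ 1.000e-04 -1.000e+00 -2.000e-04]]
time_s: 13.68
position: [0.4085, -0.0988, 0.1805]
tool_rot: [[0.904, 0.0, 0.427], [-0.427, -0.0, 0.904], [0.0, -1.0, -0.0]]
ft_force: [0.2, 0.6, 0.6]
grip_width: 0.0471
13.675 [ 0.4085 -0.0988  0.1805] ang -25.28 F [0.24 0.59 0.64] T [-0.01 -0.02  0.01] w 0.0471 [-29.8  10.   95.5  -0.   74.5  -4.5]
[[ 9.042e-01  1.000e-04  4.271e-01]
 [-4.271e-01 -1.000e-04  9.042e-01]
 [ 1.000e-04 -1.000e+00 -0.000e+00]]
```

View pics/m_s.png

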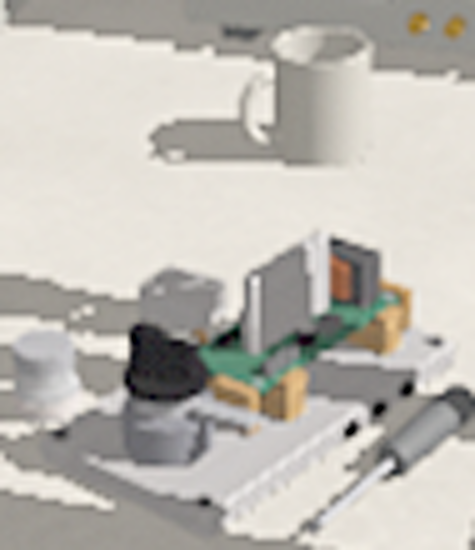

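View pics/m_t.png

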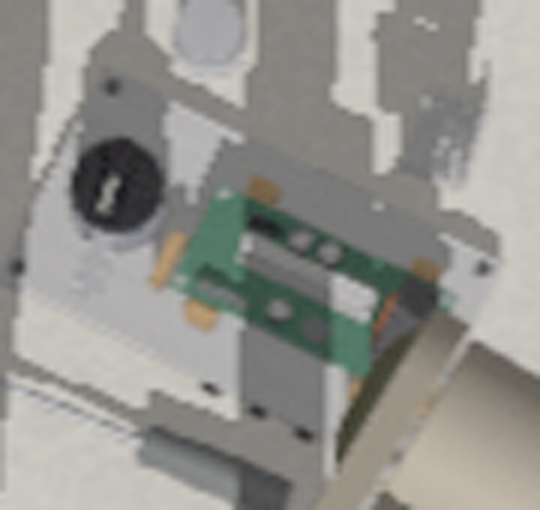

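```bash
python3 -m inch '[[[0.1,5,2,0,0,0,0.9],[0.1,10,4,0,0,0,0.9],[0.1,14.2,5.5,0,0,0,0.9],[0.1,14.2,5.5,-5,0,0,0.9],[0.1,14.2,5.5,-9,0,0,0.9],[0.1,14.2,5.5,-9,0,0,0.9],[0.1,14.2,5.5,-9,0,0,0.9]]]'; python3 snap.py n
```

```text
time_s: 14.65
position: [0.5514, -0.0441, 0.0921]
tool_rot: [[0.912, 0.002, 0.41], [-0.41, -0.001, 0.912], [0.002, -1.0, 0.0]]
ft_force: [0.1, 0.2, -1.0]
grip_width: 0.0471
14.65 [ 0.5514 -0.0441  0.0921] ang -24.22 F [ 0.1   0.17 -0.98] T [ 0.   -0.01 -0.02] w 0.0471 [-16.8  28.1  83.8  -0.   68.    7.4]
[[ 9.120e-01  2.400e-03  4.103e-01]
 [-4.103e-01 -7.000e-04  9.120e-01]
 [ 2.500e-03 -1.000e+00  3.000e-04]]
```

View pics/n_s.png

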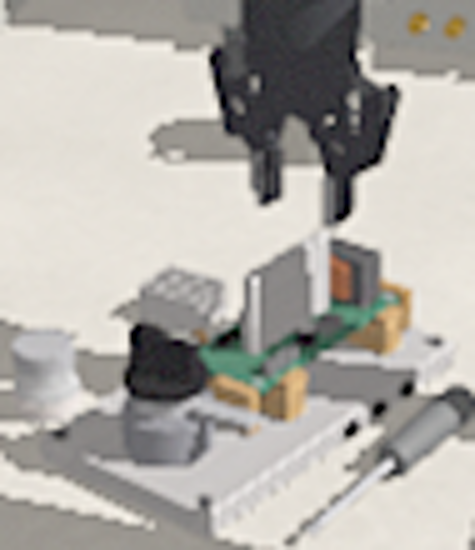

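```bash
python3 -m inch '[[[0.1,0,0,-1,0,0,0],[0.1,0,0,-2,0,0,0],[0.1,0,0,-3,0,0,0],[0.1,0,0,-3,0,0,0]]]'; python3 -m inch '[[[0.1,0,0,-1,0,0,0],[0.1,0,0,-1.6,0,0,0],[0.1,0,0,-1.6,0,0,0]]]'; python3 snap.py o
```

```text
time_s: 15.25
position: [0.55, -0.0437, 0.0594]
tool_rot: [[0.912, -0.002, 0.41], [-0.41, 0.001, 0.912], [-0.002, -1.0, -0.0]]
ft_force: [0.9, -0.3, -0.3]
grip_width: 0.0468
time_s: 15.62
position: [0.5503, -0.0438, 0.0439]
tool_rot: [[0.912, -0.001, 0.41], [-0.41, 0.0, 0.912], [-0.001, -1.0, -0.0]]
ft_force: [-0.9, 0.1, -0.1]
grip_width: 0.0472
15.625 [ 0.5503 -0.0438  0.0439] ang -24.18 F [-0.87  0.05 -0.07] T [-0.04  0.02 -0.  ] w 0.0472 [-16.8  31.5  87.   -0.   61.5   7.3]
[[ 9.122e-01 -9.000e-04  4.097e-01]
 [-4.097e-01  3.000e-04  9.122e-01]
 [-9.000e-04 -1.000e+00 -1.000e-04]]
```

View pics/o_s.png

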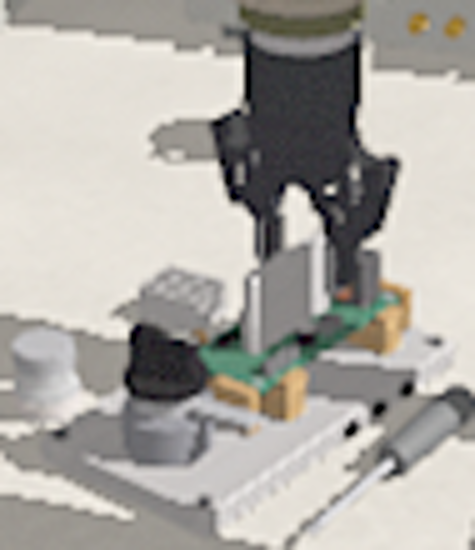

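```bash
python3 -m inch '[[[-0.4,0,0,0,0,0,0],[-0.6,0,0,0,0,0,0],[-1,0,0,0,0,0,0],[-1,0,0,0,0,0,0],[-1,0,0,0,0,0,0],[-1,0,0,0,0,0,0]]]' 60; python3 snap.py p
```

```text
time_s: 16.48
position: [0.5505, -0.0438, 0.0446]
tool_rot: [[0.912, 0.0, 0.41], [-0.41, -0.0, 0.912], [0.0, -1.0, -0.0]]
ft_force: [-2.0, 1.5, 5.0]
grip_width: 0.009
16.475 [ 0.5505 -0.0438  0.0446] ang -24.19 F [-1.96  1.48  5.01] T [ 0.01  0.27 -0.15] w 0.009 [-16.8  31.5  87.   -0.   61.5   7.3]
[[ 0.9122  0.      0.4097]
 [-0.4097 -0.      0.9122]
 [ 0.     -1.     -0.    ]]
```

View pics/p_s.png

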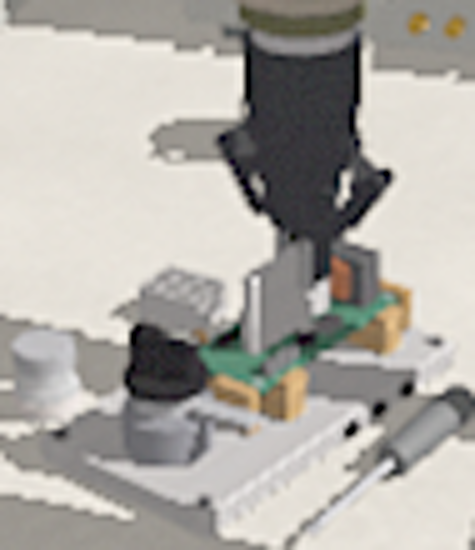

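```bash
python3 - <<'E'
from fit import *
kn=np.array([.6085,.081]); yaw=-.425; d=np.array([-np.sin(yaw),np.cos(yaw)])
f=lambda uv:((np.array(uv)-[195,130]+.5)*5).round()
for my in(45,-12,-35):
  c=kn+d*((-35+my)/1000-.09)
  for z in(.102,.046): print(my,z,c.round(4),"side",f(proj("side",[*c,z])[0]),"top",((proj("top",[*c,z])[0]-[220,145]+.5)*6).round())
print("tcp",f(proj("side",[.5505,-.0438,.102])[0]),f(proj("side",[.5505,-.0438,.070])[0]))
im=cv2.imread("pics/p_s.png")[190:400,200:440];cv2.imwrite("pics/g6.png",cv2.resize(im,None,fx=2.7,fy=2.7,interpolation=cv2.INTER_CUBIC))
im=cv2.imread("pics/n_s.png")[190:400,200:440];cv2.imwrite("pics/g7.png",cv2.resize(im,None,fx=2.7,fy=2.7,interpolation=cv2.INTER_CUBIC))
E
```

```text
45 0.102 [0.5755 0.0081] side [250. 276.] top [246. 235.]
45 0.046 [0.5755 0.0081] side [251. 352.] top [245. 253.]
-12 0.102 [ 0.552  -0.0438] side [304. 243.] top [340. 279.]
-12 0.046 [ 0.552  -0.0438] side [305. 317.] top [335. 296.]
-35 0.102 [ 0.5425 -0.0648] side [326. 230.] top [378. 297.]
-35 0.046 [ 0.5425 -0.0648] side [326. 304.] top [372. 313.]
tcp [307. 243.] [307. 286.]
```

View pics/g6.png

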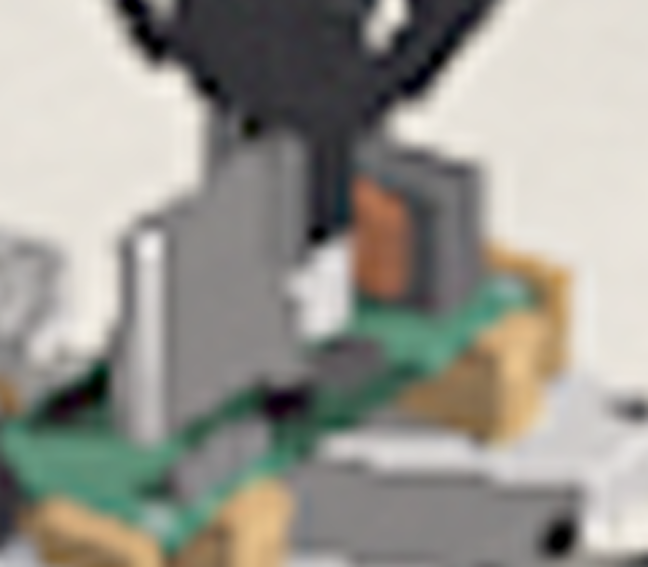

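View pics/g7.png

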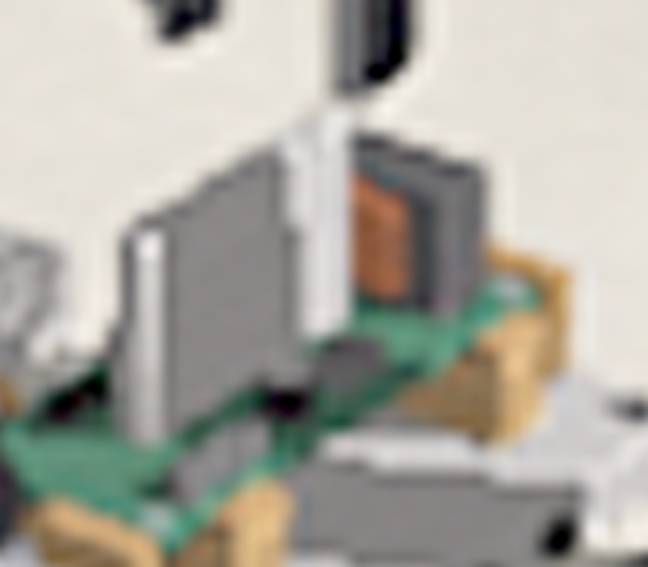

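View pics/p_t.png

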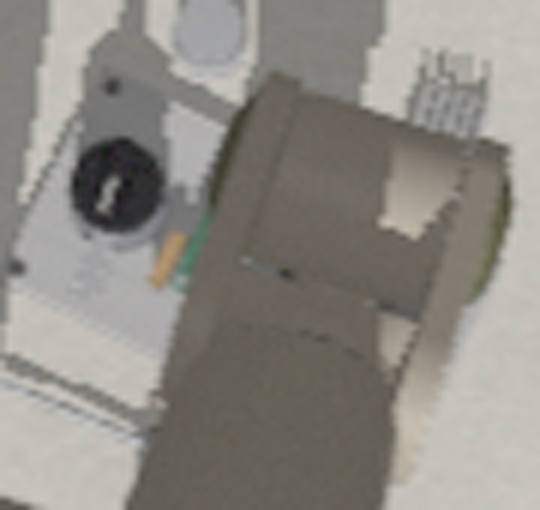

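```bash
python3 -m inch '[[[-1,0,0,0.3,0,0,0],[-1,0,0,0.7,0,0,0],[-1,0,0,1.2,0,0,0],[-1,0,0,1.5,0,0,0],[-1,0,0,1.5,0,0,0]]]' 70; python3 snap.py q
```

```text
time_s: 17.2
position: [0.5506, -0.0439, 0.0597]
tool_rot: [[0.912, 0.0, 0.41], [-0.41, -0.0, 0.912], [0.0, -1.0, 0.0]]
ft_force: [0.4, -0.3, -6.3]
grip_width: 0.0087
17.2 [ 0.5506 -0.0439  0.0597] ang -24.18 F [ 0.4  -0.35 -6.33] T [-0.03 -0.03  0.04] w 0.0087 [-16.8  30.3  86.1  -0.   63.6   7.3]
[[ 9.123e-01  5.000e-04  4.096e-01]
 [-4.096e-01 -1.000e-04  9.123e-01]
 [ 5.000e-04 -1.000e+00  1.000e-04]]
```

View pics/q_s.png

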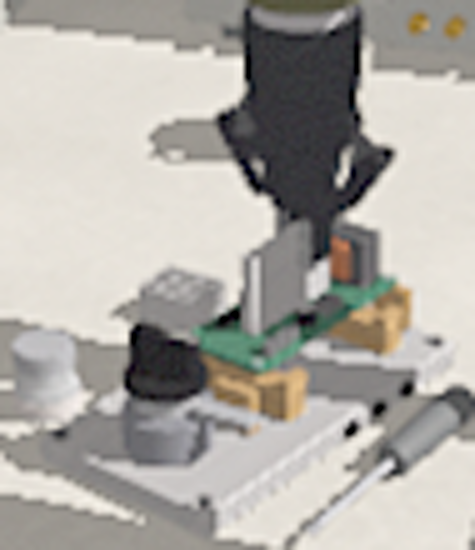

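Module is off the rails, level, with about 6 N carried and no moment. Lifting on.

```bash
python3 -m inch '[[[-1,0,0,0.6,0,0,0],[-1,0,0,1.6,0,0,0],[-1,0,0,2.8,0,0,0],[-1,0,0,4,0,0,0],[-1,0,0,5.2,0,0,0],[-1,0,0,6.4,0,0,0],[-1,0,0,7.6,0,0,0],[-1,0,0,8.8,0,0,0],[-1,0,0,10,0,0,0],[-1,0,0,11,0,0,0],[-1,0,0,11.7,0,0,0],[-1,0,0,12,0,0,0],[-1,0,0,12,0,0,0],[-1,0,0,12,0,0,0],[-1,0,0,12,0,0,0],[-1,0,0,12,0,0,0]]]'; python3 snap.py r
```

```text
time_s: 19.3
position: [0.5505, -0.0438, 0.1793]
tool_rot: [[0.912, -0.0, 0.41], [-0.41, 0.0, 0.912], [-0.0, -1.0, -0.0]]
ft_force: [-1.2, -0.7, -5.1]
grip_width: 0.0086
19.3 [ 0.5505 -0.0438  0.1793] ang -24.18 F [-1.15 -0.68 -5.12] T [-0.01 -0.04  0.05] w 0.0086 [-16.8  23.1  76.4  -0.   80.6   7.3]
[[ 9.123e-01 -3.000e-04  4.096e-01]
 [-4.096e-01  1.000e-04  9.123e-01]
 [-3.000e-04 -1.000e+00 -1.000e-04]]
```

View pics/r_s.png

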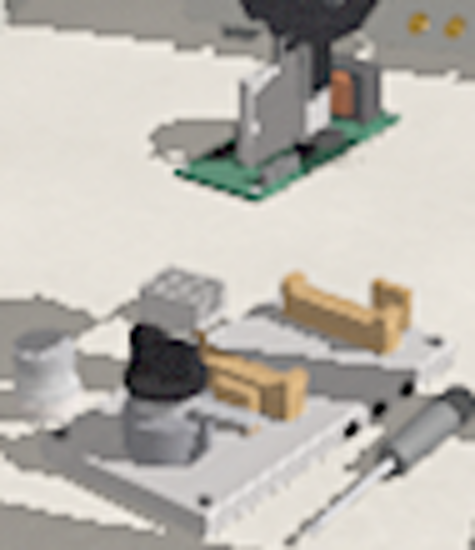

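View pics/r_t.png

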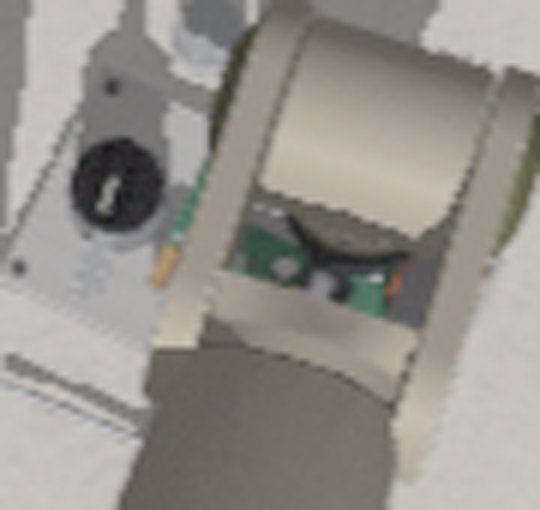

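```bash
python3 - <<'E'
from fit import *
from rig import env
s=env.observe(); print(s["qvel"].round(3),s["position"])
kn=np.array([.6085,.081]); yaw=-.422; d=np.array([-np.sin(yaw),np.cos(yaw)]);e=np.array([np.cos(yaw),np.sin(yaw)])
for dz in (.125,.1347):
  for a,b in((.033,.075),(-.033,.075),(-.033,-.075),(.033,-.075)):
    c=kn+d*(b-.125)+e*a; print(dz,((proj("side",[*c,.046+dz])[0]-[195,130]+.5)*5).round())
E
python3 -m inch '[[[-1,0,0,0,0,0,0],[-1,0,0,0,0,0,0],[-1,0,0,0,0,0,0],[-1,0,0,0,0,0,0],[-1,0,0,0,0,0,0],[-1,0,0,0,0,0,0],[-1,0,0,0,0,0,0],[-1,0,0,0,0,0,0]]]'; python3 snap.py s; python3 -c "
import cv2,numpy as np
a=cv2.imread('pics/r_s.png').astype(int);b=cv2.imread('pics/s_s.png').astype(int);print(abs(a-b).max(),abs(a-b).mean())"
```

```text
[-0.003 -0.066 -0.071  0.039  0.073 -0.004] [ 0.55050815 -0.04382734  0.17935392]
0.125 [175. 181.]
0.125 [259. 209.]
0.125 [403. 126.]
0.125 [321. 102.]
0.1347 [175. 166.]
0.1347 [259. 195.]
0.1347 [403. 112.]
0.1347 [321.  88.]
time_s: 20.4
position: [0.5505, -0.0438, 0.1794]
tool_rot: [[0.912, -0.0, 0.41], [-0.41, -0.0, 0.912], [-0.0, -1.0, -0.0]]
ft_force: [-0.6, -0.5, -5.7]
grip_width: 0.0088
20.4 [ 0.5505 -0.0438  0.1794] ang -24.18 F [-0.57 -0.5  -5.65] T [ 0.04 -0.02  0.  ] w 0.0088 [-16.8  23.1  76.3  -0.   80.6   7.3]
[[ 0.9122 -0.      0.4097]
 [-0.4097 -0.      0.9122]
 [-0.     -1.     -0.    ]]
50 0.8481275917065391
```

```bash
python3 -c "
from rig import env
env.close_job()"
```

```text
the job is handed in; nothing more can be done
```

The module is free and I handed the job in at about 20.4 s, with the arm still holding it up.

**What I did:** I pressed the knob to its bottom stop (about 15 N). I then turned it clockwise until the turning moment rose to 1.4 N m at the open stop, and let it rise before releasing it. I took the module by its fin, straight above the centre of mass, and lifted it straight up.

**Last checks:**
- **Height:** by the measured tool position the lift was 13.5 cm. In the side image the board's corners fit about 13.1 cm above the rails.
- **Level:** three corners of the board in the side image fit a level board, and the wrist moment was near zero.
- **Still:** the joints were nearly at rest, and a second later the tool had moved only about 0.1 mm. The grip (70 N) was carrying about 5.7 N.
- **Clamp:** the pictures after the lift show it still open, with the finger off the module.
- **Bystanders:** I saw no change in the screwdriver, jar, heat sink or mug. I did not look again at the reel, meter or loose board, which were out of those views.

**What disagreed:** in the images the fingertips sat 25–30 mm higher than the reported tool position and the tool description imply. A slow descent, with no contact where the described fingertips would have hit the knob's flange, confirmed it. I set both grasp heights from the images and the force reading.

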